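Tip the tall yosegi box over onto the felt turning board

TASK

The tall, open-topped striped box stands upright with its foot against the brass-stripped edge of the felt-topped turning board. Tip it over that edge, which stops its foot, and let it down gently onto its side on the felt, so that its mouth points back across the board and its drawer insert can be slid in next. Work with the fingertips or the outside of the fingers only (for instance dipped into the mouth): do not pinch, squeeze, lift or carry the box, do not let it drop, and leave the lid, insert, brass feet and turntable as they are.

Things in the scene. Friction and masses are not known exactly. Their poses are not given: they have to be found in the camera images.
- tall_box: Tall loose yosegi box (brown and cream stripes), 0.32 kg: 78 (x) x 100 (y) x 175 mm (z). Open top, walls 8 mm, mouth 62 x 84 mm inside, 165 mm deep. Origin: centre of its underside; z to the mouth. Its -x face (100 mm wide) is next to the board and must end lying on the felt. Centre of mass 80 mm up: it overbalances at about 25 degrees, then falls unless held back.
- box_mouth (a point): Centre of the mouth of the tall box, 175 mm from the underside; same axes as the box.
- foot_edge (a point): Middle of the bottom edge of the tall box's -x face, the edge it is tipped over; same axes as the box.
- turning_board: Low maple board with green felt on top and a flush brass strip along one edge, the stop; fixed to the counter. 130 (its x) x 160 (its y) x 22 mm high. Origin: centre of its underside. Its +x points to the stop edge and the standing box (to the robot's left, up to 40 degrees away from it), -x to where the mouth must end.
- stop_edge (a point): Middle of the top of the board's brass edge (board x = +65 mm, height 22 mm), the stop. The foot of the standing box is 2 to 6 mm beyond it. Same axes as the board.
- ebony_lid: Black lid with a brass knob, 100 x 78 x 7 mm (19 mm with knob), lying loose beside the board. Origin: centre of its underside. Leave alone.
- drawer_insert: Pale magnolia insert, an open tray 82 x 60 x 36 mm with one divider, loose, on the other side of the board. Origin: centre of its underside. Leave alone.
- foot0: Domed brass box foot, 19 mm across, 10.5 mm high, loose. Origin: centre of its underside. Leave alone.
- foot1: Second brass foot, the same. Leave alone.
- foot2: Third brass foot, the same. Leave alone.
- finished_box: Finished yosegi box 110 x 80 x 62 mm, loose on the turntable, its underside 35 mm above the counter. Origin: centre of its underside. Leave alone.
- turntable_rim (a point): Point near the rim of the round brass turntable plate (radius 90 mm, top 35 mm above the counter), 85 mm from its axis. The plate turns freely. Leave alone.
There are look-alikes about, which are no part of the job. Leave any blue, red or turquoise look-alike of the tall_box alone.

How it is judged:
By the outcome, as a careful person would: the job done as asked, in the order asked, and still so for the second after the job is handed in, with the robot touching nothing.
It also fails if it takes over 51 s, if anything falls off the work surface, if the arm or the gripper's body presses on something with over 40 N, if the wrist force passes 120 N, or if a joint passes its speed limit or range.

ROBOT

A 6-joint arm with a two-finger parallel gripper is mounted at the origin on the work surface. World frame = base frame: x ahead of the robot, y to its left, z up, the work surface at z = 0. Lengths are in mm, angles in rad, forces in N, time in s.
With the tool pointing down it reaches from about 400 to 925 mm from the base axis. Payload 12.5 kg.
Tool frame: the origin (TCP) lies on the front face of the gripper's body, between the roots of the fingers; the fingertips stand 78 mm ahead of it and the grasp point (between the pads) lies 59 mm ahead of it (env.nose_length is the distance from the TCP to the fingertips, in mm); z points along the fingers, y is the line along which they close (so a half turn about z gives the same grasp; the last joint's range is limited). The gripper opens to 95 mm and grips with 3 to 60 N. Pads are 20 mm wide; open, the fingers measure 119 mm over their backs; the gripper's body (75 mm by 180 mm) begins 59 mm behind the grasp point.
Start: joints at [1.118, 0.491, 1.559, -0, 1.092, -0.106], TCP at [212.412, 587.809, 292.261] pointing down, gripper open.
Joint ranges: [-3.1, 3.1], [-0.84, 2.19], [0.05, 2.79], [-1.13, 4.28], [0.06, 2.93], [-2.69, 2.69]. Speed limits (rad/s): [2.22, 2.22, 2.79, 3.14, 3.14, 3.14].

INTERFACE

Orientations are given as [roll, pitch, yaw] about the fixed x, y, z axes, in that order (R = Rz(yaw) Ry(pitch) Rx(roll)).
In Python, from cell import env gives the robot as it stands.
- The arm moves only by the tool jog_arm, never from a script. Its argument "motion" is a list of rows, each a list of 7 numbers: the turn, a rotation vector about the tool's x, y, z in degrees, then the shift along the tool's x, y, z in mm, then the finger opening in mm, from 0 to 95.1. In form: [[wx, wy, wz, x, y, z, hand], ...]. A call has 1 to 10 rows; each row shifts and turns the commanded pose from where the row before left it, along the tool's axes as they then stand; what a row does not reach is not made up. A row lasts 1/8 s, in which the tool goes at most 62.5 mm and 10.7 degrees, less where a joint would pass 70% of its speed; a pose out of reach is approached as far as the arm can. A call is refused whole if a number of a shift passes 62.5 or a number of a turn 10.7, either way. A call with a gripper value outside its range is refused whole. The fingers move at their own pace and stop on an object; the grip force is fixed at half the most. Time passes only in rows, so rows that do not move let the fingers close. It gives the time, the measured TCP pose, the force, the opening and the grip force at its end, in the units of the state.
- env.state(): the state, without advancing time (a new reading comes with each control period).
- env.read_camera(name): name is "side" or "top" or "wrist"; returns a dict with "color" (480x640x3 uint8, red, green, blue), "z_map" (480x640 float32, mm along the optical axis (not along the pixel's ray), 0 where there is no reading), "camera_matrix" (3x3 intrinsics, pixels), "k1" (the pictures are not rectified: a ray, as slopes to the right and down, at radius r is drawn at 1 + k1 r^2 times it, then the intrinsics apply), "world_to_cam" (4x4, takes a point from world to camera coordinates). Camera axes: x right, y up, looking along -z (the intrinsics and any distortion apply to the point x, -y, -z); pixel columns grow to the right and rows downward; lengths in mm; the calibration is good to about 2 mm. A picture is of the moment at which its call begins.
- env.job_done(): hands the job in; it is judged then, once.
Trained networks look in the newest picture that a camera, given by its name, has taken for a name from the list of things; names that differ only in an ending like _2 or _b are one class to them, and where a whole thing is asked for, a point or a joint stands for the part that bears it (a point fixed in the world has none). Each returns a list of dicts, best first, with "score" (0 to 1); they miss things now and then, are a little off and sometimes report something else, mostly with a low value. They report only what shows in the picture. A call takes as long as a camera call. They do not tell look-alikes from the thing itself.
- env.recognise(camera, thing): "location" ([column, row] in pixels, amid what is visible of it).
The state is a dict: "t": time; "joints": joint angles; "qvel": joint speeds; "tau": joint torques, N m; "eef_pos": TCP position; "tcp_rot": TCP orientation; "ft_force": force on the tool from outside, world axes, zero at the start; "moment": the same for the moment, N m; "opening": opening from 0.0 (shut) to 1.0 (fully open); "grip_force": force on a finger pad.
Only numpy, scipy, OpenCV 4.12 (cv2) and the standard library are available. Lean on these libraries where they do the work, as an engineer would, in place of code of your own. Each camera call takes 0.05 s, during which the arm holds its last target. There are 200 camera calls.

## Working session

There is one attempt and no reset: what is moved stays moved. The work goes in short steps, Python scripts to look and compute and a tool call to move; the robot and the scene stay as the last step left them, time stands still between calls to the robot, and variables do not carry over. Pictures are saved under pics/ and viewed, at most 10 in all, crops included, and the job is handed in when it is done.

Besides the shell and the picture viewer there is one more tool, called after ">>>" as name(argument=value, ...) on one line, values as JSON. jog_arm: Moves the arm, as the interface text tells. Its arguments: {"type":"object","properties":{"motion":{"type":"array"}},"required":["motion"]}

```bash
mkdir -p pics; ls
cat > h.py <<'E'
import numpy as np, cv2
from cell import env
def cam(n):
    return env.read_camera(n)
def cloud(c):
    K=np.array(c["camera_matrix"],float);k=c["k1"];z=c["z_map"].astype(float)
    v,u=np.mgrid[0:480,0:640].astype(float)
    p=cv2.undistortPoints(np.stack([u.ravel(),v.ravel()],1)[:,None],K,np.array([k,0,0,0.])).reshape(480,640,2)
    P=np.stack([p[...,0]*z,-p[...,1]*z,-z,np.ones_like(z)],-1)
    W=P@np.linalg.inv(np.array(c["world_to_cam"])).T
    W=W[...,:3]; W[z<=0]=np.nan
    return W
E
python3 - <<'E'
from h import *
print(env.state())
for n in ["top","side"]:
    c=cam(n); cv2.imwrite(f"pics/{n}0.png",c["color"][...,::-1]); W=cloud(c); np.save(f"{n}0.npy",W)
    print(n,c["k1"],np.linalg.inv(c["world_to_cam"])[:3,3])
    for t in ["tall_box","box_mouth","foot_edge","turning_board","stop_edge","ebony_lid","drawer_insert","finished_box"]:
        for r in env.recognise(n,t)[:3]:
            u,v=map(int,np.round(r["location"])); print(t,round(r["score"],2),u,v,W[v,u].round(0))
E
```

```text
pics
{'t': 0.0, 'joints': array([ 1.11842052e+00,  4.91551700e-01,  1.55947439e+00, -1.35028241e-05,
        1.09164633e+00, -1.05592662e-01]), 'qvel': array([ 0.0001468 ,  0.00225417,  0.00047411,  0.00072446, -0.00033728,
       -0.0014001 ]), 'tau': array([-9.62730774e-04, -6.12654161e+01, -2.58176619e+01,  6.92340592e-02,
        4.83113027e-02, -7.35503886e-05]), 'eef_pos': array([212.32801572, 587.65899925, 291.65798558]), 'tcp_rot': array([-3.14051764e+00, -1.01894781e-04,  2.79481568e+00]), 'ft_force': array([-1.469948  , -0.53343254, -0.33080827]), 'moment': array([ 0.06646679,  0.00757657, -0.02447407]), 'grip_force': 0.0, 'opening': 0.9998502857235836}
top -0.03503588577614886 [ 470.96388181  184.43547909 1147.67369447]
tall_box 0.79 283 245 [526. 286.  12.]
tall_box 0.61 317 147 [786. 201.  10.]
tall_box 0.6 305 327 [315. 227.   8.]
box_mouth 0.91 354 218 [598. 102.   8.]
box_mouth 0.66 310 328 [313. 214.  13.]
box_mouth 0.65 282 237 [547. 289.  12.]
foot_edge 0.86 354 215 [606. 102.   9.]
foot_edge 0.83 284 243 [nan nan nan]
foot_edge 0.75 309 328 [313. 217.   8.]
turnin
[... 220 characters left out ...]
196 315 [352. 485.  96.]
side -0.15285198456757493 [ 915.79135195  112.34776578 1174.30195802]
tall_box 0.95 296 146 [293. 225.  27.]
tall_box 0.91 335 351 [738. 197.  10.]
tall_box 0.69 348 231 [502. 286.   8.]
box_mouth 0.82 338 352 [741. 203.   9.]
box_mouth 0.73 270 275 [558. 108.  12.]
box_mouth 0.71 349 223 [487. 292.  13.]
foot_edge 0.8 271 275 [557. 110.   6.]
foot_edge 0.73 406 157 [381. 445.  41.]
foot_edge 0.71 294 146 [288. 221.  21.]
turning_board 0.69 217 277 [542.   4.  28.]
stop_edge 0.75 216 277 [540.   2.  25.]
stop_edge 0.7 408 155 [378. 449.  44.]
ebony_lid 0.94 190 347 [665. -75.  17.]
drawer_insert 0.98 227 207 [398.  53.  28.]
finished_box 0.63 430 134 [367. 493.  97.]
```

View pics/top0.png

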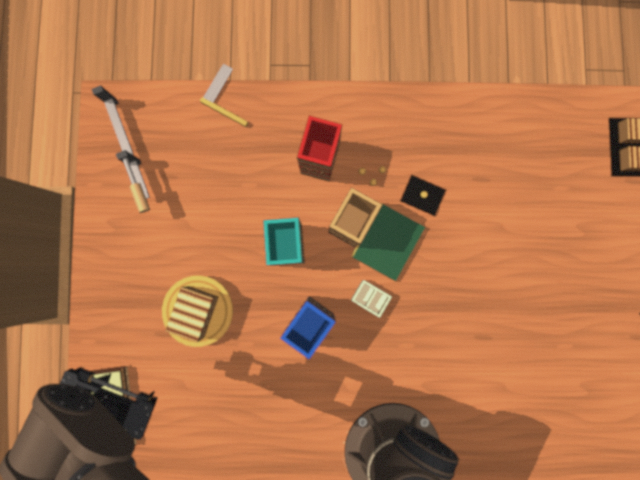

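View pics/side0.png

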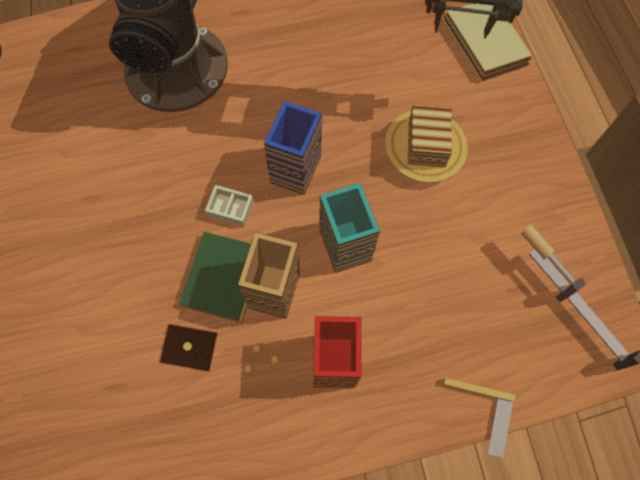

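The tan box (top 355,217; side 270,275) stands at the board's upper-left edge. Red, teal and blue boxes are around it. Next I'll fit the rim and the board.

Run:
```python
from h import *
for n in ["top","side"]:
    W=np.load(f"{n}0.npy"); X,Y,Z=W[...,0],W[...,1],W[...,2]
    m=(np.hypot(X-600,Y-105)<100)&(abs(Z-175)<7)
    r=cv2.minAreaRect(W[m][:,:2].astype(np.float32)); print(n,"rim",m.sum(),r,np.median(Z[m]))
    print(cv2.boxPoints(r).round(0).tolist())
    m=(np.hypot(X-545,Y-10)<115)&(abs(Z-24)<6)
    c=cv2.imread(f"pics/{n}0.png"); g=(c[...,1]>c[...,2]*1.2)&(c[...,1]>c[...,0]*1.1)
    r=cv2.minAreaRect(W[m&g][:,:2].astype(np.float32)); print("board",(m&g).sum(),r,np.median(Z[m&g]))
    print(cv2.boxPoints(r).round(0).tolist())
    for a in (((X-527)**2+(Y-286)**2<90**2),((X-770)**2+(Y-200)**2<90**2)):
        m=a&(abs(Z-175)<12); r=cv2.minAreaRect(W[m][:,:2].astype(np.float32)); print("other",r)
```

```text
top rim 607 ((586.5677490234375, 112.15333557128906), (79.51251983642578, 102.16539001464844), 61.105010986328125) 174.6970920794115
[[523.0, 102.0], [612.0, 53.0], [651.0, 122.0], [561.0, 172.0]]
board 2683 ((536.3682861328125, 13.588272094726562), (121.75506591796875, 155.92294311523438), 61.36621856689453) 22.125643075189373
[[439.0, -2.0], [576.0, -77.0], [634.0, 30.0], [497.0, 104.0]]
other ((527.2573852539062, 275.0452575683594), (101.77665710449219, 79.76548767089844), 4.792386531829834)
other ((756.0911865234375, 194.18304443359375), (79.87235260009766, 103.87799072265625), 75.10270690917969)
side rim 1049 ((586.5639038085938, 109.69499969482422), (80.83944702148438, 103.5697021484375), 60.94257354736328) 174.93196306983998
[[522.0, 100.0], [612.0, 49.0], [651.0, 120.0], [561.0, 170.0]]
board 2339 ((535.5360717773438, 10.39447021484375), (123.13475036621094, 155.59454345703125), 61.91486740112305) 22.216910822200134
[[438.0, -7.0], [575.0, -81.0], [633.0, 28.0], [496.0, 101.0]]
other ((527.9349975585938, 273.02362060546875), (104.01244354248047, 80.9094467163086), 4.48227071762085)
other ((755.90625, 191.59808349609375), (79.3491439819336, 102.39278411865234), 74.68383026123047)
```

>>> jog_arm(motion=[[0, 0, 9.9, 0, 0, -6, 40], [0, 0, 9.9, 0, 0, -6, 40], [0, 0, 9.9, 0, 0, -6, 40], [0, 0, 9.9, 0, 0, -6, 40], [0, 0, 9.9, 0, 0, -6, 40], [0, 0, 9.9, 0, 0, -6, 40], [0, 0, 9.9, 0, 0, -6, 40], [0, 0, 9.9, 0, 0, -6, 40], [0, 0, 9.9, 0, 0, -6, 40], [0, 0, 9.9, 0, 0, -6, 40]])

```text
t: 2.15
eef_pos: [212.4, 587.8, 352.5]
tcp_rot: [-3.142, -0.0, 1.061]
ft_force: [0.1, -0.3, 0.2]
opening: 0.422
grip_force: 0.0
```

>>> jog_arm(motion=[[0, 0, 0, -23.8, 55.7, 0, 40], [0, 0, 0, -23.8, 55.7, 0, 40], [0, 0, 0, -23.8, 55.7, 0, 40], [0, 0, 0, -23.8, 55.7, 0, 40], [0, 0, 0, -23.8, 55.7, 0, 40], [0, 0, 0, -23.8, 55.7, 0, 40], [0, 0, 0, -23.8, 55.7, 0, 40], [0, 0, 0, -23.8, 55.7, 0, 40], [0, 0, 0, -23.8, 55.7, 0, 40], [0, 0, 0, -23.8, 55.7, 0, 40]])

```text
t: 3.4
eef_pos: [586.3, 108.6, 352.4]
tcp_rot: [3.141, -0.0, 1.067]
ft_force: [0.2, 0.9, -0.0]
opening: 0.423
grip_force: 0.0
```

>>> jog_arm(motion=[[0, 10, 0, 0, 0, 0, 40], [0, 10, 0, 0, 0, 0, 40], [0, 10, 0, 0, 0, 0, 40], [0, 10, 0, 0, 0, 0, 40], [0, 10, 0, 0, 0, 0, 40], [0, 10, 0, 0, 0, 0, 40]])

```text
t: 4.15
eef_pos: [585.3, 110.0, 352.9]
tcp_rot: [3.137, -1.053, 1.069]
ft_force: [0.3, 1.0, 0.4]
opening: 0.421
grip_force: 0.0
```

Run:
```python
from h import *
s=env.state();print(s["joints"].round(3),s["eef_pos"],s["tcp_rot"])
```

```text
[-0.205  0.368  1.894  1.315  1.031 -0.542] [585.34439301 110.02286186 352.85153474] [ 3.13726308 -1.05320067  1.06903931]
```

>>> jog_arm(motion=[[0, -10, 0, 0, 0, 0, 40], [0, -10, 0, 0, 0, 0, 40], [0, -10, 0, 0, 0, 0, 40], [0, -10, 0, 0, 0, 0, 40], [0, -10, 0, 0, 0, 0, 40], [0, -10, 0, 0, 0, 0, 40], [0, -10, 0, 0, 0, 0, 40], [0, -10, 0, 0, 0, 0, 40], [0, -5, 0, 0, 0, 0, 40]])

```text
t: 5.28
eef_pos: [585.5, 111.1, 352.0]
tcp_rot: [3.141, 0.441, 1.068]
ft_force: [-0.6, -0.3, -0.6]
opening: 0.422
grip_force: 0.0
```

Run:
```python
from h import *
s=env.state();print(s["joints"].round(3),s["eef_pos"],s["tcp_rot"],s["t"])
c=cam("wrist"); cv2.imwrite("pics/w1.png",c["color"][...,::-1])
W=cloud(c); X,Y,Z=W[...,0],W[...,1],W[...,2]
m=(np.hypot(X-586,Y-111)<90)&(abs(Z-175)<6); print(m.sum())
if m.sum()>50: print(cv2.minAreaRect(W[m][:,:2].astype(np.float32)))
```

```text
[ 0.184  0.496  1.435 -0.337  1.505  0.76 ] [585.46273464 111.09494439 351.95942706] [3.14149463 0.44058384 1.06765551] 5.275
9930
((587.027587890625, 111.51780700683594), (80.74459838867188, 102.3028793334961), 61.05477523803711)
```

>>> jog_arm(motion=[[0, 0, 0, 17.1, 1, -8, 40], [0, 0, 0, 12.3, 0, 26.1, 40], [0, 0, 0, 12.3, 0, 26.1, 40], [0, 0, 0, 12.3, 0, 26.1, 40], [0, 0, 0, 6.2, 0, 13, 40], [0, 0, 0, 0, 0, 0, 40]])

```text
t: 6.08
eef_pos: [595.5, 126.8, 250.9]
tcp_rot: [-3.141, 0.436, 1.067]
ft_force: [-0.3, 0.2, -0.7]
opening: 0.419
grip_force: 0.0
```

```bash
cat >> h.py <<'E'
C=np.array([586.8,111.4]); U=np.array([.483,.8756]); V=np.array([-.8756,.483])
def box(n="side"):
    W=cloud(cam(n)); d=W[...,:2]-C; s=d@U; l=d@V; z=W[...,2]
    m=(abs(l+50)<5)&(z>4)&(abs(s+60)<170)
    P=np.stack([s[m],z[m]],1).astype(np.float32)
    lab=m.astype(np.uint8); k,L,st,_=cv2.connectedComponentsWithStats(lab)
    i=1+np.argmax(st[1:,4]); mm=L==i
    P=np.stack([s[mm],z[mm]],1).astype(np.float32)
    r=cv2.minAreaRect(P); return len(P),r,cv2.boxPoints(r).round(0).tolist()
def tool():
    s=env.state(); p=s["eef_pos"]; a=-s["tcp_rot"][1]; d=p[:2]-C
    S=np.array([d@U,p[2]]); T=S+78*np.array([np.sin(a),-np.cos(a)])
    print("t",s["t"],"a",np.degrees(a).round(1),"TCP s,z",S.round(1),"lat",(d@V).round(1),"tip",T.round(1),"F s,z",(s["ft_force"][:2]@U).round(1),s["ft_force"][2].round(1), s["joints"].round(2))
E
python3 - <<'E'
from h import *
tool(); print(box())
c=cam("side"); cv2.imwrite("pics/s2.png",cv2.resize(c["color"][180:360,180:420,::-1],(720,540)))
E
```

```text
t 6.075 a -25.0 TCP s,z [ 17.7 250.9] lat -0.1 tip [-15.3 180.2] F s,z 0.1 -0.7 [ 0.2   0.61  1.51 -0.34  1.33  0.84]
(848, ((-70.99756622314453, 91.97339630126953), (219.18116760253906, 175.41964721679688), 0.08653869479894638), [[-181.0, 180.0], [-180.0, 4.0], [39.0, 4.0], [38.0, 180.0]])
```

View pics/s2.png

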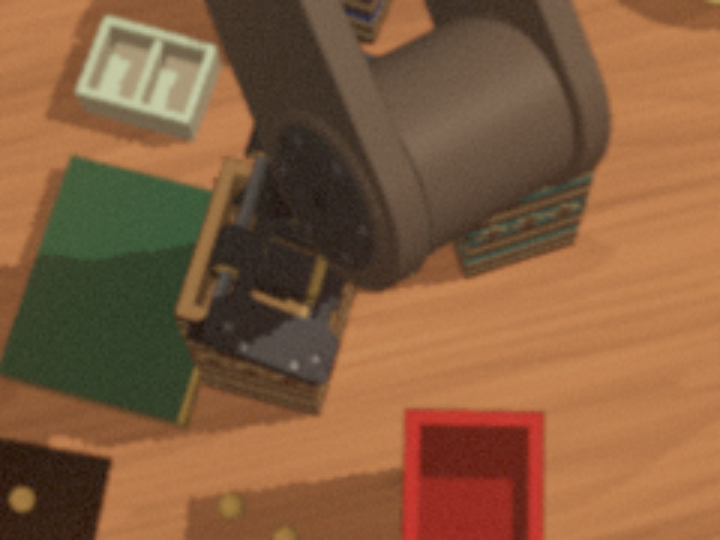

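>>> jog_arm(motion=[[0, 0, 0, 9.1, 0, 19.5, 40], [0, 0, 0, 9.1, 0, 19.5, 40], [0, 0, 0, -4.5, 0, 2.1, 40], [0, 0, 0, 0, 0, 0, 40]])

```text
t: 6.68
eef_pos: [593.4, 122.4, 209.7]
tcp_rot: [3.14, 0.435, 1.066]
ft_force: [-0.4, -0.1, -0.7]
opening: 0.424
grip_force: 0.0
```

```bash
sed -i 's/(z>4)&/(z>29)\&/' h.py
python3 - <<'E'
from h import *
tool(); print(box())
E
```

```text
t 6.675 a -24.9 TCP s,z [ 12.8 209.7] lat -0.4 tip [-20.1 138.9] F s,z -0.3 -0.7 [ 0.2   0.65  1.56 -0.35  1.24  0.87]
(532, ((66.1251220703125, 408.4621887207031), (83.34178161621094, 67.47237396240234), 20.4310245513916), [[15.0, 426.0], [39.0, 362.0], [117.0, 391.0], [93.0, 455.0]])
```

```bash
sed -i 's/(z>29)&/(z>29)\&(z<200)\&(s<60)\&/' h.py
cat > plan.py <<'E'
from h import *
def pose(th,rho,D,sf,fz=0,gap=0):
    t,r=np.radians([th,rho]); xb=-31+10*np.cos(r)+gap; zb=175-D
    T=np.array([sf+(xb+39)*np.cos(t)-zb*np.sin(t), fz+(xb+39)*np.sin(t)+zb*np.cos(t)])
    a=np.radians(th-rho); return np.degrees(a),T+78*np.array([-np.sin(a),np.cos(a)])
def rows(poses):
    s=env.state();a=-np.degrees(s["tcp_rot"][1]);d=s["eef_pos"][:2]-C;S=np.array([d@U,s["eef_pos"][2]])
    for a2,S2 in poses:
        ar=np.radians(a);D=S2-S
        print([0,round(a2-a,1),0,round(D[0]*np.cos(ar)+D[1]*np.sin(ar),1),0,round(D[0]*np.sin(ar)-D[1]*np.cos(ar),1),40]); a,S=a2,S2
E
python3 - <<'E'
from plan import *
rows([pose(th,25+th,38,max(-41,-42+22*np.tan(np.radians(th)))) for th in (0,2,4,6,8,10,12,14,16,18,20)])
E
```

```text
[0, np.float64(-0.1), 0, np.float64(-2.7), 0, np.float64(3.5), 40]
[0, np.float64(0.0), 0, np.float64(-4.7), 0, np.float64(1.6), 40]
[0, np.float64(0.0), 0, np.float64(-4.2), 0, np.float64(1.6), 40]
[0, np.float64(0.0), 0, np.float64(-3.9), 0, np.float64(1.6), 40]
[0, np.float64(0.0), 0, np.float64(-3.8), 0, np.float64(1.8), 40]
[0, np.float64(0.0), 0, np.float64(-3.7), 0, np.float64(2.0), 40]
[0, np.float64(0.0), 0, np.float64(-3.6), 0, np.float64(2.1), 40]
[0, np.float64(0.0), 0, np.float64(-3.5), 0, np.float64(2.3), 40]
[0, np.float64(0.0), 0, np.float64(-3.4), 0, np.float64(2.5), 40]
[0, np.float64(0.0), 0, np.float64(-3.3), 0, np.float64(2.6), 40]
[0, np.float64(0.0), 0, np.float64(-3.2), 0, np.float64(2.7), 40]
```

>>> jog_arm(motion=[[0, 0, 0, -2.7, 0, 3.5, 40], [0, 0, 0, -4.5, 0, 1.6, 40], [0, 0, 0, -4.2, 0, 1.6, 40], [0, 0, 0, -3.9, 0, 1.6, 40], [0, 0, 0, -3.8, 0, 1.8, 40], [0, 0, 0, -3.7, 0, 2.0, 40], [0, 0, 0, 0, 0, 0, 40]])

```text
t: 7.6
eef_pos: [580.5, 99.7, 206.9]
tcp_rot: [-3.141, 0.436, 1.067]
ft_force: [-0.3, 1.8, -0.1]
opening: 0.419
grip_force: 0.3
```

Run:
```python
from h import *
tool(); print(box()); 
c=cam("side"); cv2.imwrite("pics/s3.png",cv2.resize(c["color"][180:360,180:420,::-1],(720,540)))
```

```text
t 7.6 a -25.0 TCP s,z [-13.2 206.9] lat -0.1 tip [-46.2 136.3] F s,z 1.5 -0.1 [ 0.17  0.63  1.61 -0.36  1.21  0.85]
(115, ((16.947933197021484, 73.08518981933594), (33.30537414550781, 87.77468872070312), 0.6017950773239136), [[-0.0, 117.0], [1.0, 29.0], [34.0, 29.0], [33.0, 117.0]])
```

View pics/s3.png

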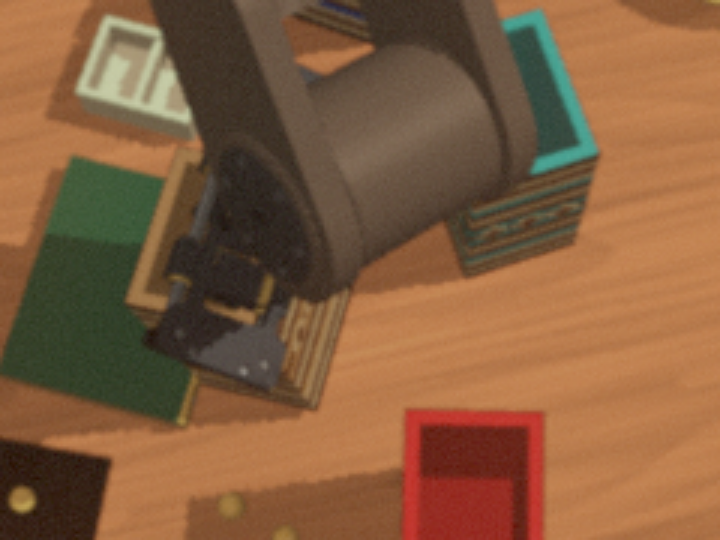

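The box is tipping about its foot, roughly 10°, with its -x lip edge now around (160,230). Contact is light. I'll carry on to about 20°.

>>> jog_arm(motion=[[0, 0, 0, -3.6, 0, 2.1, 40], [0, 0, 0, -3.5, 0, 2.3, 40], [0, 0, 0, -3.4, 0, 2.5, 40], [0, 0, 0, -3.3, 0, 2.6, 40], [0, 0, 0, -3.2, 0, 2.7, 40], [0, 0, 0, 0, 0, 0, 40]])

```text
t: 8.45
eef_pos: [570.9, 82.1, 203.4]
tcp_rot: [3.141, 0.435, 1.066]
ft_force: [0.5, 2.9, 2.3]
opening: 0.42
grip_force: 5.5
```

```bash
cat >> h.py <<'E'
def rim(n):
    # outer face (-y side) points coloured like wood; report lowest/highest extents in s,z
    c=cam(n); W=cloud(c); d=W[...,:2]-C; s=d@U; l=d@V; z=W[...,2]
    hsv=cv2.cvtColor(c["color"],cv2.COLOR_RGB2HSV); wood=(hsv[...,0]<28)&(hsv[...,1]>60)&(hsv[...,2]>60)
    m=wood&(z>28)&(z<200)&(abs(l)<62)&(s<50)&(s>-240)
    return s[m],l[m],z[m]
def fit(n,th0,sf0,fz0=0):
    from scipy.optimize import least_squares
    s,l,z=rim(n)
    def f(p,full=False):
        t=p[0]; ds=s-p[1]; dz=z-p[2]
        xb=ds*np.cos(t)+dz*np.sin(t)-39; zb=-ds*np.sin(t)+dz*np.cos(t)
        r=np.minimum.reduce([abs(xb+39),abs(xb-39),abs(xb+31),abs(xb-31),abs(zb-175),abs(zb), np.hypot(np.maximum(abs(abs(l)-50),0),np.maximum(abs(xb)-39,0)+np.maximum(abs(zb-87.5)-87.5,0)), np.hypot(np.maximum(abs(abs(l)-42),0),np.maximum(abs(xb)-39,0)+np.maximum(abs(zb-87.5)-87.5,0))])
        r=np.hypot(r,np.maximum(abs(xb)-40,0)+np.maximum(abs(zb-87.5)-89,0))
        return r
    best=min((least_squares(f,[np.radians(th0+k),sf0+j,fz0],loss="soft_l1",f_scale=3) for k in (-6,0,6) for j in (0,)),key=lambda b:b.cost)
    print(n,"fit th",np.degrees(best.x[0]).round(1),"foot s,z",best.x[1:].round(1),"cost/pt",(best.cost/len(s)).round(2),len(s))
E
python3 - <<'E'
from h import *
tool(); fit("side",20,-34); fit("top",20,-34)
E
```

```text
t 8.45 a -24.9 TCP s,z [-33.4 203.4] lat -0.2 tip [-66.2 132.7] F s,z 2.7 2.3 [ 0.14  0.61  1.65 -0.37  1.17  0.84]
side fit th 19.8 foot s,z [-36.2   1. ] cost/pt 0.67 2023
top fit th 20.7 foot s,z [-31.9   1.8] cost/pt 0.4 162
```

Run:
```python
from plan import *
rows([pose(th,43,38,-42+22*np.tan(np.radians(th))) for th in (20,22,24,26,28,30,32)])
```

```text
[0, np.float64(1.9), 0, np.float64(-3.5), 0, np.float64(-1.1), 40]
[0, np.float64(2.0), 0, np.float64(-5.7), 0, np.float64(2.6), 40]
[0, np.float64(2.0), 0, np.float64(-5.7), 0, np.float64(2.7), 40]
[0, np.float64(2.0), 0, np.float64(-5.6), 0, np.float64(2.7), 40]
[0, np.float64(2.0), 0, np.float64(-5.6), 0, np.float64(2.7), 40]
[0, np.float64(2.0), 0, np.float64(-5.6), 0, np.float64(2.7), 40]
[0, np.float64(2.0), 0, np.float64(-5.5), 0, np.float64(2.7), 40]
```

>>> jog_arm(motion=[[0, 2, 0, -3.5, 0, -1.1, 40], [0, 2, 0, -5.7, 0, 2.6, 40], [0, 2, 0, -5.7, 0, 2.7, 40], [0, 0, 0, 0, 0, 0, 40]])

```text
t: 9.05
eef_pos: [562.9, 67.7, 205.1]
tcp_rot: [-3.141, 0.331, 1.066]
ft_force: [0.6, 0.3, 0.1]
opening: 0.421
grip_force: 0.1
```

Run:
```python
from h import *
tool(); fit("side",24,-33); fit("top",24,-33)
```

```text
t 9.05 a -19.0 TCP s,z [-49.8 205.1] lat -0.2 tip [-75.1 131.3] F s,z 0.5 0.1 [ 0.1   0.57  1.71 -0.31  1.07  0.78]
side fit th 24.4 foot s,z [-34.1   0.9] cost/pt 0.71 2611
top fit th 27.7 foot s,z [-23.6   4.4] cost/pt 0.2 18
```

>>> jog_arm(motion=[[0, 1, 0, -2.8, 0, 1.3, 40], [0, 1, 0, -2.8, 0, 1.3, 40], [0, 1, 0, -2.8, 0, 1.3, 40], [0, 1, 0, -2.8, 0, 1.3, 40], [0, 1, 0, -2.8, 0, 1.4, 40], [0, 1, 0, -2.8, 0, 1.4, 40], [0, 0, 0, 0, 0, 0, 40]])

```text
t: 10.02
eef_pos: [554.4, 52.2, 202.0]
tcp_rot: [-3.141, 0.227, 1.066]
ft_force: [0.0, 0.9, -0.4]
opening: 0.422
grip_force: 0.0
```

Run:
```python
from h import *
tool(); fit("side",30,-31)
from plan import *
rows([pose(th,43,38,-42+22*np.tan(np.radians(th)),gap=3) for th in (30,32,35,38,41,44,47,50)])
```

```text
t 10.025 a -13.0 TCP s,z [-67.5 202. ] lat -0.2 tip [-85. 126.] F s,z 0.8 -0.4 [ 0.04  0.54  1.76 -0.24  0.97  0.69]
side fit th 30.0 foot s,z [-31.8   1.4] cost/pt 0.89 3211
[0, np.float64(-0.0), 0, np.float64(2.5), 0, np.float64(-2.4), 40]
[0, np.float64(2.0), 0, np.float64(-5.6), 0, np.float64(2.7), 40]
[0, np.float64(3.0), 0, np.float64(-8.2), 0, np.float64(4.1), 40]
[0, np.float64(3.0), 0, np.float64(-8.1), 0, np.float64(4.2), 40]
[0, np.float64(3.0), 0, np.float64(-7.9), 0, np.float64(4.3), 40]
[0, np.float64(3.0), 0, np.float64(-7.8), 0, np.float64(4.4), 40]
[0, np.float64(3.0), 0, np.float64(-7.5), 0, np.float64(4.5), 40]
[0, np.float64(3.0), 0, np.float64(-7.2), 0, np.float64(4.6), 40]
```

>>> jog_arm(motion=[[0, 1, 0, -2, 0, 0.6, 40], [0, 1, 0, -2, 0, 0.8, 40], [0, 1.5, 0, -3.8, 0, 1.8, 40], [0, 1.5, 0, -3.9, 0, 2, 40], [0, 1.5, 0, -4, 0, 2.1, 40], [0, 1.5, 0, -4, 0, 2.1, 40], [0, 0, 0, 0, 0, 0, 40]])

```text
t: 10.95
eef_pos: [544.2, 33.7, 195.9]
tcp_rot: [-3.141, 0.087, 1.066]
ft_force: [-0.1, 0.1, 0.5]
opening: 0.419
grip_force: 0.0
```

Run:
```python
from h import *
tool(); fit("side",38,-28)
```

```text
t 10.95 a -5.0 TCP s,z [-88.6 195.9] lat -0.2 tip [-95.4 118.2] F s,z 0.0 0.5 [-0.03  0.51  1.84 -0.1   0.84  0.54]
side fit th 37.6 foot s,z [-28.7   2.8] cost/pt 1.26 4020
```

Run:
```python
from plan import *
E=np.array([-43.4,22])
def P(th,q=24,rho=43,gap=4):
    t=np.radians(th); return pose(th,rho,38,E[0]+q*np.sin(t),E[1]-q*np.cos(t),gap)
rows([P(th) for th in (38,40,42,44,46,48,50)])
```

```text
[0, np.float64(-0.0), 0, np.float64(-3.0), 0, np.float64(-4.4), 40]
[0, np.float64(2.0), 0, np.float64(-6.0), 0, np.float64(2.3), 40]
[0, np.float64(2.0), 0, np.float64(-6.0), 0, np.float64(2.3), 40]
[0, np.float64(2.0), 0, np.float64(-6.0), 0, np.float64(2.3), 40]
[0, np.float64(2.0), 0, np.float64(-6.0), 0, np.float64(2.3), 40]
[0, np.float64(2.0), 0, np.float64(-6.0), 0, np.float64(2.3), 40]
[0, np.float64(2.0), 0, np.float64(-6.0), 0, np.float64(2.3), 40]
```

>>> jog_arm(motion=[[0, 2, 0, -6, 0, 1.3, 40], [0, 2, 0, -6, 0, 1.3, 40], [0, 2, 0, -6, 0, 1.3, 40], [0, 2, 0, -6, 0, 1.8, 40], [0, 0, 0, 0, 0, 0, 40]])

```text
t: 11.62
eef_pos: [532.6, 12.8, 191.0]
tcp_rot: [-3.141, -0.052, 1.066]
ft_force: [0.6, -0.6, -0.1]
opening: 0.42
grip_force: 0.1
```

Run:
```python
from plan import *
tool(); fit("side",46,-26,4)
c=cam("side"); cv2.imwrite("pics/s4.png",cv2.resize(c["color"][180:360,150:390,::-1],(720,540)))
```

```text
t 11.625 a 3.0 TCP s,z [-112.5  191. ] lat -0.2 tip [-108.4  113.1] F s,z -0.2 -0.1 [-0.12  0.49  1.9   0.07  0.73  0.33]
side fit th 46.8 foot s,z [-22.5   2.6] cost/pt 1.68 4821
```

View pics/s4.png

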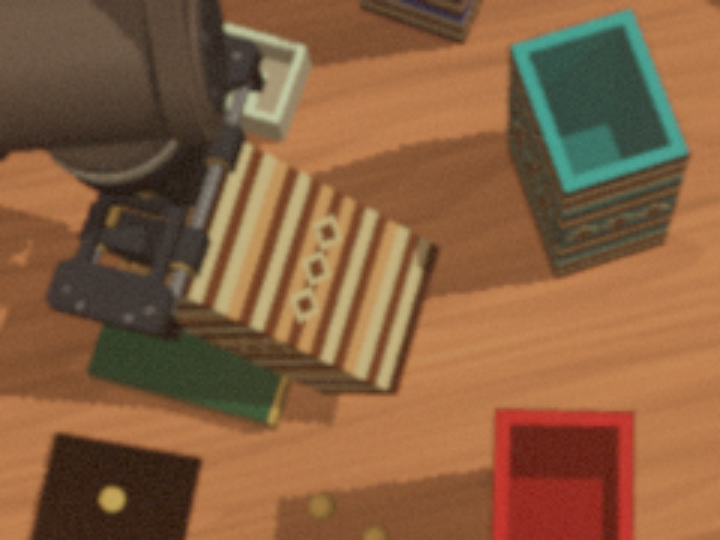

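The box is held at about 47°, resting on the brass edge with the finger under its upper lip. Its foot slides on the counter. I'll keep lowering.

```bash
cat >> plan.py <<'E'
E=np.array([-43.4,22])
def Q(th,q,rho=43,gap=4,D=38):
    t=np.radians(th); return pose(th,rho,D,E[0]+q*np.sin(t),E[1]-q*np.cos(t),gap)
E
python3 - <<'E'
from plan import *
rows([Q(th,min(22/np.cos(np.radians(th)),45)-1) for th in (48,50,52,54,56,58,60,62)])
E
```

```text
[0, np.float64(2.0), 0, np.float64(-3.7), 0, np.float64(6.6), 40]
[0, np.float64(2.0), 0, np.float64(-4.9), 0, np.float64(3.1), 40]
[0, np.float64(2.0), 0, np.float64(-4.7), 0, np.float64(3.1), 40]
[0, np.float64(2.0), 0, np.float64(-4.6), 0, np.float64(3.2), 40]
[0, np.float64(2.0), 0, np.float64(-4.4), 0, np.float64(3.4), 40]
[0, np.float64(2.0), 0, np.float64(-4.1), 0, np.float64(3.5), 40]
[0, np.float64(2.0), 0, np.float64(-3.9), 0, np.float64(3.7), 40]
[0, np.float64(2.0), 0, np.float64(-4.8), 0, np.float64(2.5), 40]
```

>>> jog_arm(motion=[[0, 2, 0, -4, 0, 4.2, 40], [0, 2, 0, -5, 0, 3.5, 40], [0, 2, 0, -5, 0, 3.2, 40], [0, 2, 0, -4.6, 0, 3.2, 40], [0, 0, 0, 0, 0, 0, 40]])

```text
t: 12.35
eef_pos: [524.5, -1.9, 174.9]
tcp_rot: [-3.141, -0.191, 1.067]
ft_force: [-0.6, 0.7, -0.3]
opening: 0.419
grip_force: 0.2
```

Run:
```python
from plan import *
tool(); fit("side",54,-18,3)
rows([Q(th,min(22/np.cos(np.radians(th)),45)-1) for th in (54,56,58,60,62)])
```

```text
t 12.35 a 11.0 TCP s,z [-129.3  174.9] lat -0.2 tip [-114.4   98.4] F s,z 0.4 -0.3 [-0.2   0.5   1.97  0.31  0.64  0.06]
side fit th 50.8 foot s,z [-24.5   7.9] cost/pt 4.13 5401
[0, np.float64(0.1), 0, np.float64(0.4), 0, np.float64(1.9), 40]
[0, np.float64(2.0), 0, np.float64(-4.4), 0, np.float64(3.4), 40]
[0, np.float64(2.0), 0, np.float64(-4.1), 0, np.float64(3.5), 40]
[0, np.float64(2.0), 0, np.float64(-3.9), 0, np.float64(3.7), 40]
[0, np.float64(2.0), 0, np.float64(-4.8), 0, np.float64(2.5), 40]
```

```bash
cat >> h.py <<'E'
def line(n="side"):
    s,l,z=rim(n); m=abs(l)<45; s,z=s[m],z[m]; g=np.random.default_rng(0); best=None
    for _ in range(400):
        i,j=g.integers(len(s),size=2); t=np.arctan2(s[i]-s[j],z[i]-z[j])
        r=(s-s[i])*np.cos(t)-(z-z[i])*np.sin(t); k=abs(r)<2
        if best is None or k.sum()>best.sum(): best=k
    P=np.stack([s,z],1)[best].astype(np.float32); v=cv2.fitLine(P,cv2.DIST_HUBER,0,.01,.01).ravel()
    d=v[:2]*np.sign(v[1]) ; q=P@d; c=v[2:]; lo,hi=[c+d*(np.percentile(q,x)-c@d) for x in (.3,99.7)]
    th=np.degrees(np.arctan2(-d[0],d[1])); t=np.radians(th)
    foot=lo-78*np.array([np.cos(t),np.sin(t)])
    print("line th",th.round(1),"n",best.sum(),len(s),"len",(np.ptp(q)).round(0),"top face foot/lip",lo.round(1),hi.round(1),"-> foot",foot.round(1))
E
python3 - <<'E'
from h import *
line()
E
```

```text
line th 54.1 n 2879 4128 len 230.0 top face foot/lip [31.3 63.8] [-150.4  195.4] -> foot [-14.4   0.7]
```

>>> jog_arm(motion=[[0, 2, 0, -4.4, 0, 3.6, 40], [0, 2, 0, -4.1, 0, 3.8, 40], [0, 2, 0, -3.9, 0, 4, 40], [0, 2, 0, -3.9, 0, 3.8, 40], [0, 0, 0, 0, 0, 0, 40]])

```text
t: 13.08
eef_pos: [518.7, -12.4, 156.4]
tcp_rot: [-3.141, -0.331, 1.067]
ft_force: [0.7, 0.4, 0.0]
opening: 0.421
grip_force: 0.1
```

Run:
```python
from plan import *
tool(); line()
for q in (47,40):
  rows([Q(th,q) for th in (62,64,67,70,73)])
```

```text
t 13.075 a 19.0 TCP s,z [-141.3  156.4] lat -0.2 tip [-116.    82.6] F s,z 0.7 0.0 [-0.27  0.52  2.02  0.59  0.6  -0.26]
line th 62.1 n 2036 3275 len 232.0 top face foot/lip [32.5 70.1] [-167.8  176.4] -> foot [-4.   1.2]
[0, np.float64(0.1), 0, np.float64(1.4), 0, np.float64(2.0), 40]
[0, np.float64(2.0), 0, np.float64(-5.5), 0, np.float64(1.7), 40]
[0, np.float64(3.0), 0, np.float64(-8.2), 0, np.float64(2.7), 40]
[0, np.float64(3.0), 0, np.float64(-8.2), 0, np.float64(2.7), 40]
[0, np.float64(3.0), 0, np.float64(-8.2), 0, np.float64(2.7), 40]
[0, np.float64(0.1), 0, np.float64(-3.4), 0, np.float64(-3.1), 40]
[0, np.float64(2.0), 0, np.float64(-5.6), 0, np.float64(1.9), 40]
[0, np.float64(3.0), 0, np.float64(-8.4), 0, np.float64(2.9), 40]
[0, np.float64(3.0), 0, np.float64(-8.4), 0, np.float64(2.9), 40]
[0, np.float64(3.0), 0, np.float64(-8.4), 0, np.float64(2.9), 40]
```

Run:
```python
from plan import *
rows([Q(62,47,gap=-.5,D=36),Q(64,47,gap=-1,D=36),Q(66,47,gap=-1,D=36),Q(68,47,gap=-1,D=36)])
```

```text
[0, np.float64(0.1), 0, np.float64(-3.3), 0, np.float64(3.7), 40]
[0, np.float64(2.0), 0, np.float64(-5.7), 0, np.float64(2.3), 40]
[0, np.float64(2.0), 0, np.float64(-5.4), 0, np.float64(1.9), 40]
[0, np.float64(2.0), 0, np.float64(-5.4), 0, np.float64(1.9), 40]
```

>>> jog_arm(motion=[[0, 0, 0, -1.6, 0, 1.8, 40], [0, 0, 0, -1.6, 0, 1.8, 40], [0, 1, 0, -2.8, 0, 1.2, 40], [0, 1, 0, -2.8, 0, 1.1, 40], [0, 0, 0, 0, 0, 0, 40]])

```text
t: 13.75
eef_pos: [515.5, -18.2, 147.8]
tcp_rot: [-3.141, -0.366, 1.066]
ft_force: [0.6, -0.3, -0.2]
opening: 0.417
grip_force: 0.1
```

Run:
```python
from plan import *
tool(); line()
```

```text
t 13.75 a 21.0 TCP s,z [-147.9  147.8] lat -0.2 tip [-119.9   75. ] F s,z 0.0 -0.2 [-0.3   0.54  2.04  0.68  0.59 -0.37]
line th 65.4 n 2014 3336 len 231.0 top face foot/lip [29.5 74.8] [-176.3  168.8] -> foot [-2.9  3.8]
```

Run:
```python
from plan import *
rows([Q(th,45,gap=3,D=37) for th in (66,68,70,72,74,76,78)])
```

```text
[0, np.float64(2.0), 0, np.float64(-3.2), 0, np.float64(-1.7), 40]
[0, np.float64(2.0), 0, np.float64(-5.5), 0, np.float64(1.8), 40]
[0, np.float64(2.0), 0, np.float64(-5.5), 0, np.float64(1.8), 40]
[0, np.float64(2.0), 0, np.float64(-5.5), 0, np.float64(1.8), 40]
[0, np.float64(2.0), 0, np.float64(-5.5), 0, np.float64(1.8), 40]
[0, np.float64(2.0), 0, np.float64(-5.5), 0, np.float64(1.8), 40]
[0, np.float64(2.0), 0, np.float64(-5.5), 0, np.float64(1.8), 40]
```

>>> jog_arm(motion=[[0, 2, 0, -4.2, 0, 0, 40], [0, 2, 0, -5.5, 0, 1.6, 40], [0, 2, 0, -5.5, 0, 1.6, 40], [0, 2, 0, -5.5, 0, 1.8, 40], [0, 0, 0, 0, 0, 0, 40]])

```text
t: 14.42
eef_pos: [507.4, -33.0, 134.7]
tcp_rot: [-3.141, -0.506, 1.066]
ft_force: [-0.2, -0.0, -0.7]
opening: 0.42
grip_force: 0.2
```

Run:
```python
from plan import *
tool(); line()
c=cam("side"); cv2.imwrite("pics/s5.png",cv2.resize(c["color"][180:360,150:390,::-1],(720,540)))
```

```text
t 14.425 a 29.0 TCP s,z [-164.8  134.7] lat -0.2 tip [-127.    66.5] F s,z -0.1 -0.7 [-0.38  0.58  2.08  0.94  0.64 -0.69]
line th 73.3 n 2068 3514 len 230.0 top face foot/lip [21.8 84.2] [-193.   148.9] -> foot [-0.7  9.5]
```

View pics/s5.png

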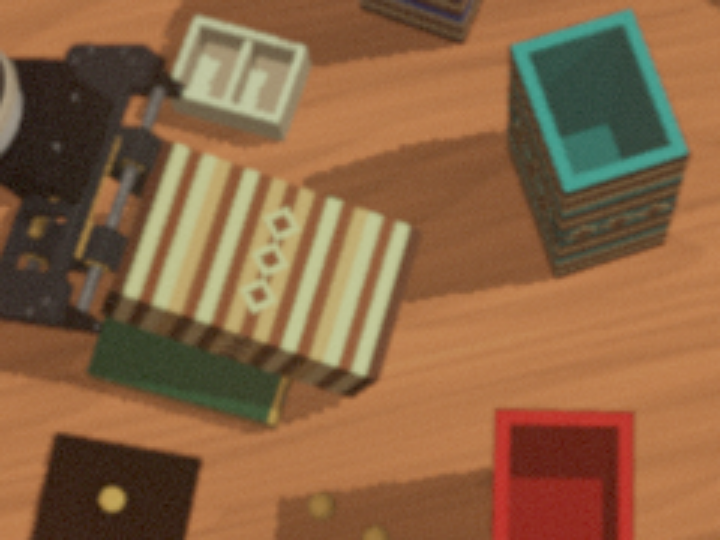

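The box is at 73°, pivoting on the brass edge with its foot rising and the lip resting on the fingers. Now the final lowering.

>>> jog_arm(motion=[[0, 2, 0, -5.4, 0, 1.8, 40], [0, 2, 0, -5.5, 0, 1.8, 40], [0, 2, 0, -5.5, 0, 1.8, 40], [0, 2, 0, -5.5, 0, 1.8, 40], [0, 2, 0, -5.5, 0, 1.8, 40], [0, 0, 0, 0, 0, 0, 40]])

```text
t: 15.28
eef_pos: [498.8, -48.6, 112.3]
tcp_rot: [-3.14, -0.68, 1.066]
ft_force: [-0.2, -0.4, -0.3]
opening: 0.421
grip_force: 0.3
```

Run:
```python
from plan import *
tool(); line()
rows([Q(th,45,gap=4,D=37) for th in (84,86,88,90,90.5)])
```

```text
t 15.275 a 39.0 TCP s,z [-182.6  112.3] lat -0.2 tip [-133.5   51.7] F s,z -0.4 -0.3 [-0.48  0.65  2.13  1.17  0.75 -1.02]
line th 83.0 n 2930 4881 len 233.0 top face foot/lip [ 9.8 94.6] [-212.5  122.1] -> foot [ 0.2 17.2]
[0, np.float64(2.1), 0, np.float64(-3.8), 0, np.float64(0.5), 40]
[0, np.float64(2.0), 0, np.float64(-5.5), 0, np.float64(1.8), 40]
[0, np.float64(2.0), 0, np.float64(-5.5), 0, np.float64(1.8), 40]
[0, np.float64(2.0), 0, np.float64(-5.5), 0, np.float64(1.8), 40]
[0, np.float64(0.5), 0, np.float64(-1.4), 0, np.float64(0.4), 40]
```

>>> jog_arm(motion=[[0, 2, 0, -5, 0, 1.2, 40], [0, 2, 0, -5.5, 0, 1.8, 40], [0, 1.5, 0, -4.1, 0, 1.4, 40], [0, 1, 0, -2.8, 0, 0.9, 40], [0, 0, 0, 0, 0, 0, 40]])

```text
t: 15.95
eef_pos: [494.2, -56.9, 96.9]
tcp_rot: [-3.141, -0.794, 1.066]
ft_force: [0.5, -0.8, -0.5]
opening: 0.417
grip_force: 0.3
```

Run:
```python
from plan import *
tool(); line()
rows([Q(90,45,gap=4,D=37)])
```

```text
t 15.95 a 45.5 TCP s,z [-192.1   96.9] lat -0.2 tip [-136.5   42.2] F s,z -0.4 -0.5 [-0.54  0.72  2.14  1.27  0.84 -1.19]
line th 89.6 n 2855 5025 len 233.0 top face foot/lip [  1.8 100.8] [-173.   102.1] -> foot [ 1.3 22.8]
[0, np.float64(1.5), 0, np.float64(-2.8), 0, np.float64(0.7), 40]
```

>>> jog_arm(motion=[[0, 0, 0, -1.4, 0, 1.4, 40], [0, 0, 0, 0, 0, 0, 40], [0, 0, 0, 0, 0, 0, 40]])

```text
t: 16.38
eef_pos: [494.2, -56.8, 95.1]
tcp_rot: [3.141, -0.794, 1.067]
ft_force: [-0.4, -0.7, -0.3]
opening: 0.425
grip_force: 0.4
```

>>> jog_arm(motion=[[0, 0, 0, -3.5, 0, -3.6, 40], [0, 0, 0, -7, 0, -7.1, 40], [0, 0, 0, -7, 0, -7.1, 40], [0, 0, 0, -7, 0, -7.1, 40], [0, 0, 0, -7, 0, -7.1, 40], [0, 0, 0, -7, 0, -7.1, 40], [0, 0, 0, -7, 0, -7.1, 40], [0, 0, 0, -7, 0, -7.1, 40]])

```text
t: 17.38
eef_pos: [457.7, -122.9, 95.0]
tcp_rot: [-3.142, -0.794, 1.067]
ft_force: [0.8, -0.1, -0.4]
opening: 0.418
grip_force: 0.0
```

>>> jog_arm(motion=[[0, 0, 0, 0, 0, -40, 40], [0, 0, 0, 0, 0, -40, 40], [0, 0, 0, 0, 0, -40, 40], [0, 0, 0, 0, 0, -40, 40], [0, 0, 0, 0, 0, 0, 40]])

```text
t: 18.0
eef_pos: [402.6, -224.0, 208.3]
tcp_rot: [3.137, -0.793, 1.068]
ft_force: [0.7, 0.1, -1.0]
opening: 0.423
grip_force: 0.0
```

Run:
```python
from plan import *
tool(); line(); line("top")
c=cam("side"); cv2.imwrite("pics/s6.png",c["color"][...,::-1])
```

```text
t 18.0 a 45.4 TCP s,z [-382.7  208.3] lat -0.7 tip [-327.1  153.6] F s,z 0.4 -1.0 [-0.94  0.5   2.05  0.79  1.14 -0.98]
line th -90.0 n 2812 4435 len 176.0 top face foot/lip [-173.3  100.9] [  0.9 100.9] -> foot [-173.3  178.9]
line th -89.8 n 1710 2449 len 175.0 top face foot/lip [-171.5  100.4] [  2.7 101.1] -> foot [-171.8  178.4]
```

View pics/s6.png

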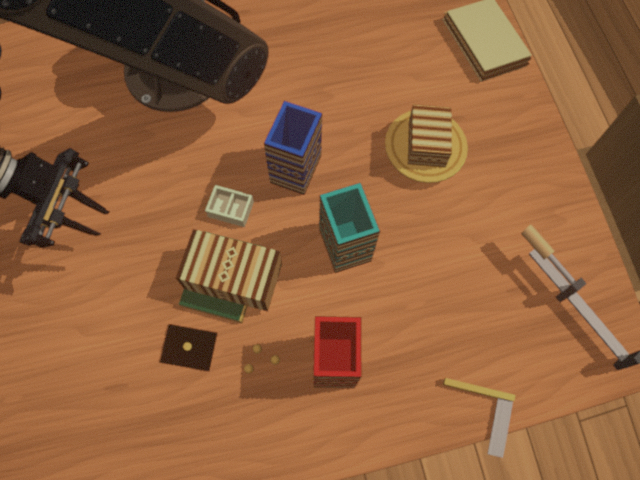

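The box lies flat on the felt at (230,270), with its top face about 101 mm up and its mouth facing back across the board. The arm is clear, and the lid, insert, feet, turntable and look-alikes are where they were.

```bash
python3 -c "
from cell import env
print(env.job_done())"
```

```text
the job is handed in; nothing more can be done
None
```

The tall box was tipped over the brass edge and let down gently onto its side on the felt, mouth pointing back across the board; its foot slid out while tipping and overhangs the edge by about 43 mm. Nothing else looked moved in the last picture, and I handed the job in at about 18 s.

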